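# Lock the bottle-ring bracket into the slotted upright of an emergency trolley

### The job

Hang the bottle-ring bracket on the slotted upright: put its two claws through the upper pair of slots from the front, then press it down until it is fully home, upright and locked under the spring catch, and let go. Leave the similar tray bracket standing where it is.

Things in the scene. Friction and masses are not known exactly. Their poses are not given: they have to be found in the camera images.
- ring_bracket_grip (a point): Middle of the ring bracket's upright grip rib: 12 thick (y), 32 long (x), top 20 mm above this point, point 75 above the bracket's underside. Loose white bracket, 0.25 kg, 210 long, standing as it will hang. Axes: x from ring to claws, z up. Flat ring 90 across, 14 high, centred 76 mm to -x; back plate 80 wide, 70 high to +x, its rear face at +70 mm; low brace between, from 24 mm below the point.
- ring_bracket_claws (a point): Ring bracket's claws point: on the back plate's rear face, midway between the claws, level with their shanks' underside; 70 mm to +x and 19 below the grip point, same axes. Claws at y = +-25 mm, each 10 wide: shank 10 high, 17 out to +x, lip down to 24 mm below the point; gap plate to lip 8 mm, 13 at the lip's tip. The back plate's top edge is 14 mm above the point.
- upper_slots (a point): Fixed plate 100 wide, 187 high; front face looks to -x, to the robot. Point on it, 120 mm up, midway between the upper slots (26 wide, 52 high, at y = +-25 mm), on their lower edges. Enter axes aligned, claws point 25-41 mm above this; go +x until the faces meet, pushing in a spring catch (5 N, 6 mm) between the slots; then down till both points meet: the catch drags, then pops out over the plate.
- tray_bracket_grip (a point): Middle of the grip rib of the other bracket, to be left standing where it is: loose, same rib, back plate and claws, but with a rectangular tray 88 by 110 mm, 16 mm high, where the ring bracket has its ring.
Things that resemble listed ones, but are neither listed nor needed, are in the scene too. What is shaped like the part that bears ring_bracket_grip but pink or purple is not meant.

How it is judged:
By the outcome, as a careful person would: the job done as asked, in the order asked, and still so for the second after the job is handed in, with the robot touching nothing.
It also fails if it takes over 48 s, if anything falls off the work surface, if the arm or the gripper's body presses on something with over 40 N, if the wrist force passes 120 N, or if a joint passes its speed limit or range.

### The arm

A 6-joint arm with a two-finger parallel gripper is mounted at the origin on the work surface. World frame = base frame: x ahead of the robot, y to its left, z up, the work surface at z = 0. Lengths are in m, angles in rad, forces in N, time in s.
With the tool pointing down it reaches from about 0.3 to 0.775 m from the base axis. Payload 14.6 kg.
Tool frame: the origin (TCP) lies on the centre line of the jaws, within the pads' length; the fingertips stand ctrl.tcp_to_tips ahead of it and the grasp point (between the pads) lies 2 mm behind it (ctrl.tcp_to_tips is the distance from the TCP to the fingertips, in m); z points along the fingers, y is the line along which they close (so a half turn about z gives the same grasp; the last joint's range is limited). The gripper opens to 94 mm and grips with 3 to 60 N. Pads are 16 mm wide; open, the fingers measure 119 mm over their backs; the gripper's body (75 mm by 177 mm) begins 78 mm behind the grasp point.
Start: joints at [1.12, 0.3, 1.521, -0, 1.321, -0.067], TCP at [0.206, 0.51, 0.222] pointing down, gripper open.
Joint ranges: [-3.03, 3.03], [-0.79, 2.21], [0.23, 2.52], [-1.04, 4.18], [0, 3.07], [-2.55, 2.55]. Speed limits (rad/s): [2.22, 2.22, 2.57, 3.14, 3.14, 3.14].

### API

Orientations are given as [roll, pitch, yaw] about the fixed x, y, z axes, in that order (R = Rz(yaw) Ry(pitch) Rx(roll)).
In Python, from station import telemetry, viewer, hand_in, ctrl gives the robot as it stands.
- The arm moves only by the tool step_arm, never from a script. Its argument "plan" is a list of rows, each an object of numbers: "dx", "dy", "dz": the shift along the tool's x, y, z scaled (see below); "rx", "ry", "rz": the turn, a rotation vector about the tool's x, y, z scaled (see below); "claw": the closure, from 0 (fully open) to 1 (shut). In form: [{"dx": .., "dy": .., "dz": .., "rx": .., "ry": .., "rz": .., "claw": ..}, ...]. A call has 1 to 10 rows; each row shifts and turns the commanded pose from where the row before left it, along the tool's axes as they then stand; what a row does not reach is not made up. The controller multiplies each number of a shift by 0.1 m and each number of a turn by 90 degrees. A row lasts 1/10 s, in which the tool goes at most 50 mm and 8.59 degrees, less where a joint would pass 70% of its speed; a pose out of reach is approached as far as the arm can. A call with a number of a shift or a turn outside -1 to 1 is refused whole. A call with a gripper value outside its range is refused whole. The fingers move at their own pace and stop on an object; "grip_force" is the grip in N (left out, the last holds). Time passes only in rows, so rows that do not move let the fingers close. It gives the time, the measured TCP pose, the force, the opening and the grip force at its end, in the units of the state.
- telemetry.get_obs(): the state, without advancing time (a new reading comes with each control period).
- viewer.camera(name): name is "scene" or "top" or "wrist"; returns a dict with "img" (384x512x3 uint8, red, green, blue), "z_map" (384x512 float32, m along the optical axis (not along the pixel's ray), 0 where there is no reading), "fx", "fy", "cx", "cy" (pixels), "R" (3x3) and "t" (3): a world point X has camera coordinates R X + t; the wrist camera has in their place "tool_from_camera" (4x4, takes a point from camera to tool coordinates, whose origin is the TCP and whose axes are the flange's). Camera axes: x right, y down, z forward; pixel columns grow to the right and rows downward; lengths in m; the calibration is good to about 2 mm. A picture is of the moment at which its call begins: read the wrist's pose just before it.
- hand_in(): hands the job in; it is judged then, once.
Trained networks look in a picture, given as the dict that the camera call returned (one of the last four; its "shot" number tells which), for a name from the list of things; names that differ only in an ending like _2 or _b are one class to them, and where a whole thing is asked for, a point or a joint stands for the part that bears it (a point fixed in the world has none). Each returns a list of dicts, best first, with "score" (0 to 1); they miss things now and then, are a little off and sometimes report something else, mostly with a low value. They report only what shows in the picture. A call takes as long as a camera call. They do not tell look-alikes from the thing itself.
- viewer.recognise(target, picture): "rect" ([left, top, right, bottom] in pixels, round what is visible of it).
The state is a dict: "time_s": time; "qpos": joint angles; "joint_vel": joint speeds; "tau": joint torques, N m; "ee_pos": TCP position; "eef_rot": TCP orientation; "force": force on the tool from outside, world axes, zero at the start; "moment": the same for the moment, N m; "grip_width": finger opening in m; "grip_force": force on a finger pad.
Only numpy, scipy, OpenCV 4.12 (cv2) and the standard library are available. Lean on these libraries where they do the work, as an engineer would, in place of code of your own. Each camera call takes 0.05 s, during which the arm holds its last target. There are 200 camera calls.

## Working session

There is one attempt and no reset: what is moved stays moved. The work goes in short steps, Python scripts to look and compute and a tool call to move; the robot and the scene stay as the last step left them, time stands still between calls to the robot, and variables do not carry over. Pictures are saved under pics/ and viewed, at most 10 in all, crops included, and the job is handed in when it is done.

Besides the shell and the picture viewer there is one more tool, called after ">>>" as name([rows], argument=value, ...), one row to a line, values as JSON. step_arm: Moves the arm, as the interface text tells. Shifts and turns lie within -1 to 1; 1 stands for 0.1 m of shift or 90 degrees of turn. Its arguments: {"type":"object","properties":{"plan":{"type":"array"},"grip_force":{"type":"number"}},"required":["plan"]}

```bash
mkdir -p pics; cat > h.py <<'E'
import numpy as np, cv2
from station import telemetry, viewer, hand_in, ctrl
from scipy.spatial.transform import Rotation as Ro
def tool():
    o=telemetry.get_obs(); T=np.eye(4)
    T[:3,:3]=Ro.from_euler('xyz',o['eef_rot']).as_matrix(); T[:3,3]=o['ee_pos']; return T
def shot(name):
    T=tool(); p=viewer.camera(name)
    if name=='wrist': p['W']=T@p['tool_from_camera']
    else:
        M=np.eye(4); M[:3,:3]=p['R']; M[:3,3]=p['t']; p['W']=np.linalg.inv(M)
    return p
def cloud(p):
    z=p['z_map']; v,u=np.mgrid[:z.shape[0],:z.shape[1]]
    c=np.stack([(u-p['cx'])/p['fx']*z,(v-p['cy'])/p['fy']*z,z],-1)
    X=c@p['W'][:3,:3].T+p['W'][:3,3]; X[z==0]=np.nan; return X
def save(p,n): cv2.imwrite('pics/'+n,p['img'][...,::-1])
E
python3 - <<'E'
from h import *
np.set_printoptions(precision=4,suppress=True)
print(telemetry.get_obs(),ctrl.tcp_to_tips)
ims=[]
for n in ['scene','top']:
    p=shot(n); X=cloud(p); ims.append(p['img'])
    for t in ['ring_bracket_grip','tray_bracket_grip','upper_slots']:
        for d in viewer.recognise(t,p)[:4]:
            r=np.array(d['rect']).astype(int); m=X[r[1]:r[3],r[0]:r[2]].reshape(-1,3)
            print(n,t,round(d['score'],2),r,np.nanmedian(m,0),np.nanmin(m,0),np.nanmax(m,0))
    print(n,p['W'][:3,3])
    np.save(n+'X.npy',X); np.save(n+'I.npy',p['img'])
im=np.vstack(ims); cv2.imwrite('pics/a.png',cv2.resize(im,(400,600))[...,::-1]) if 0 else [cv2.imwrite(f'pics/{k}.png',i[...,::-1]) for k,i in zip(['scene0','top0'],ims)]
E
```

```text
{'time_s': 0.0, 'qpos': array([ 1.1204,  0.3005,  1.5216,  0.    ,  1.3207, -0.0666]), 'joint_vel': array([ 0.0009,  0.0017, -0.0005,  0.001 ,  0.0005,  0.0011]), 'tau': array([  0.0023, -53.1813, -35.273 ,   0.0709,   0.0245,  -0.0001]), 'ee_pos': array([0.2059, 0.5098, 0.2219]), 'eef_rot': array([-3.1404, -0.0001,  2.7578]), 'force': array([ 0.4511, -0.512 ,  0.2701]), 'moment': array([ 0.0265,  0.0597, -0.0214]), 'grip_force': 0.0, 'grip_width': 0.0939300928581428} 0.017
scene ring_bracket_grip 0.86 [205 121 270 146] [0.2035 0.2903 0.0022] [ 0.0456  0.1848 -0.005 ] [0.3105 0.4294 0.0973]
scene ring_bracket_grip 0.81 [255 166 324 202] [0.4814 0.2169 0.0015] [ 0.3388  0.1057 -0.0054] [0.5927 0.3575 0.0971]
scene ring_bracket_grip 0.66 [320 210 365 271] [0.7139 0.1426 0.0013] [ 0.6032  0.0319 -0.0054] [0.8013 0.2776 0.0979]
scene ring_bracket_grip 0.64 [299 115 331 171] [0.4377 0.422  0.0021] [ 0.3027  0.2685 -0.0053] [0.5475 0.5981 0.0982]
scene tray_bracket_grip 0.97 [132 255 203 332] [ 0.4444 -0.2679  0.0016] [ 0.2832 -0.3808 -0.0069] [ 0.5779 -0.1281  0.0977]
scene upper_slots 0.
[... 158 characters left out ...]
1 236 219 306] [0.209  0.2816 0.0001] [ 0.118   0.1889 -0.0082] [0.2992 0.3769 0.0981]
top ring_bracket_grip 0.7 [ 97 151 178 210] [0.439  0.4187 0.0003] [ 0.3583  0.3119 -0.0086] [0.5242 0.5363 0.0988]
top ring_bracket_grip 0.67 [184 127 242 207] [0.4817 0.2207 0.0001] [ 0.3754  0.143  -0.0086] [0.5949 0.3052 0.0976]
top ring_bracket_grip 0.63 [205  59 288 110] [0.7077 0.1394 0.0002] [ 0.6411  0.0264 -0.01  ] [0.7926 0.2569 0.0972]
top tray_bracket_grip 0.93 [367 137 422 224] [ 0.4586 -0.2583  0.0017] [ 0.3437 -0.3397 -0.008 ] [ 0.5802 -0.187   0.0994]
top upper_slots 0.83 [295  66 361 122] [ 0.6603 -0.0762  0.0109] [ 0.614  -0.1737 -0.0081] [0.7772 0.0067 0.1911]
top [0.2923 0.0854 1.1516]
```

View pics/scene0.png

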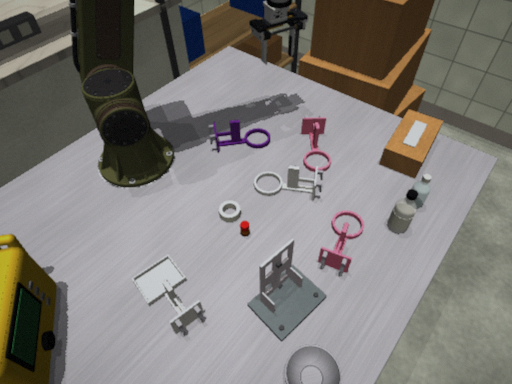

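View pics/top0.png

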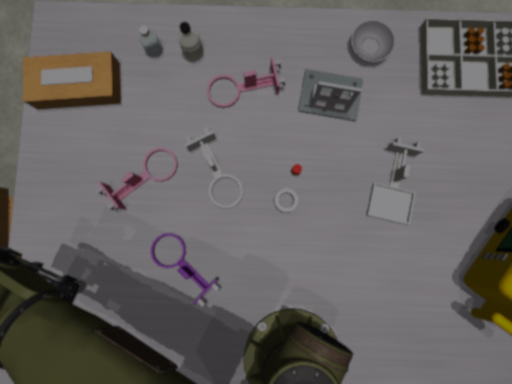

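Top view: the white ring bracket is at about (213,167). It could be confused with the pink ones at (250,80) and (130,183), the purple one at (185,272), the white tray bracket at (400,175) and the loose white ring at (286,200). By colour and ring, I choose the white one at (213,167), which is (290,183) in the scene view. The upright is at (332,93).

```bash
python3 - <<'E'
from h import *
np.set_printoptions(precision=4,suppress=True)
X=np.load('topX.npy');I=np.load('topI.npy').astype(int)
def axis(P):
    c=P.mean(0);u,s,v=np.linalg.svd(P-c);return c,v[0],s
sub=X[120:212,180:246]; P=sub.reshape(-1,3); P=P[np.isfinite(P[:,0])]
rib=P[P[:,2]>0.085]; print('rib',len(rib),rib.min(0),rib.max(0),rib.mean(0))
mid=P[(P[:,2]>0.06)&(P[:,2]<0.085)]; print('plate',len(mid),mid.mean(0),axis(mid[:,:2]))
ring=P[(P[:,2]>0.008)&(P[:,2]<0.02)]; print('ring',len(ring),ring.mean(0),ring.min(0),ring.max(0))
if len(rib)>3: print(axis(rib[:,:2]))
Q=X[60:125,295:365].reshape(-1,3); Q=Q[np.isfinite(Q[:,0])]
t=Q[Q[:,2]>0.17]; print('up top',len(t),t.min(0),t.max(0),axis(t[:,:2]))
S=np.load('sceneX.npy')[235:340,245:332].reshape(-1,3);S=S[np.isfinite(S[:,0])]
t=S[S[:,2]>0.02]; print('scene up',len(t),t.min(0),t.max(0),axis(t[:,:2]))
S=np.load('sceneX.npy')[160:205,250:326].reshape(-1,3);S=S[np.isfinite(S[:,0])]
t=S[S[:,2]>0.08]; print('scene rib',len(t),t.min(0),t.max(0),axis(t[:,:2]))
t=S[(S[:,2]>0.006)&(S[:,2]<.02)]; print('scene low',len(t),t.min(0),t.max(0))
cv2.imwrite('pics/crop.png',cv2.resize(np.hstack([I[60:215,175:260],I[60:215,290:375]]).astype(np.uint8),None,fx=3.5,fy=3.5)[...,::-1])
E
```

```text
rib 66 [0.4688 0.2086 0.0866] [0.4994 0.2318 0.0976] [0.4839 0.2198 0.0938]
plate 159 [0.5409 0.252  0.0673] (array([0.5409, 0.252 ]), array([-0.486,  0.874]), array([0.2897, 0.2747]))
ring 337 [0.4355 0.194  0.013 ] [0.3747 0.1408 0.008 ] [0.5598 0.2858 0.0191]
(array([0.4839, 0.2198]), array([-0.8727, -0.4882]), array([0.0788, 0.0282]))
up top 216 [ 0.6367 -0.1333  0.1702] [ 0.6588 -0.0338  0.1911] (array([ 0.6464, -0.0836]), array([0.1493, 0.9888]), array([0.4256, 0.0309]))
scene up 1410 [ 0.6381 -0.1411  0.0203] [0.724  0.061  0.1905] (array([ 0.6618, -0.0697]), array([-0.303, -0.953]), array([2.1907, 0.428 ]))
scene rib 71 [0.4686 0.2062 0.0803] [0.5019 0.2289 0.0971] (array([0.487 , 0.2168]), array([0.9038, 0.4279]), array([0.0773, 0.0326]))
scene low 403 [0.3551 0.1371 0.006 ] [0.5651 0.3535 0.0196]
```

View pics/crop.png

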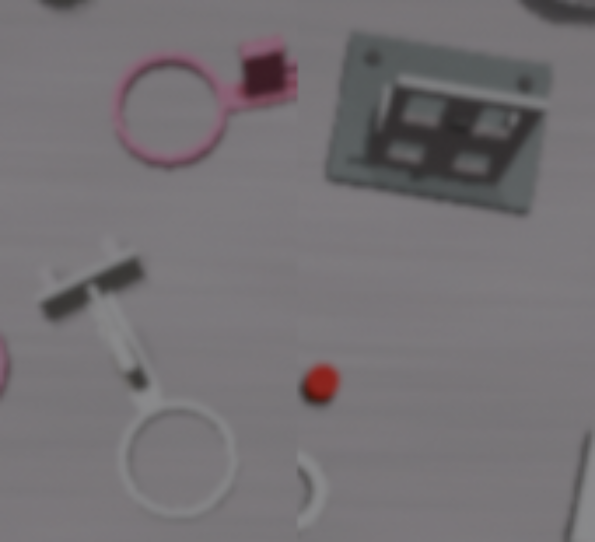

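The crop shows a plain white bracket with a ring, its claws pointing to the upper left at about yaw 29°. The upright faces the robot at about yaw -8.6°. I'll move above the bracket next.

>>> step_arm([
  {"dx":-0.366,"dy":-0.166},
  {"dx":-0.366,"dy":-0.166},
  {"dx":-0.366,"dy":-0.166},
  {"dx":-0.366,"dy":-0.166},
  {"dx":-0.366,"dy":-0.166},
  {"dx":-0.366,"dy":-0.166},
  {"dx":-0.366,"dy":-0.166},
  {"dx":-0.366,"dy":-0.166},
  {"dx":-0.366,"dy":-0.166},
  {"dx":-0.366,"dy":-0.166},
])

```text
$.plan[0]: bad value
```

>>> step_arm([
  {"rz":-0.094},
  {"rz":-0.094},
  {"rz":-0.094},
  {"rz":-0.094},
  {"rz":-0.094},
  {"rz":-0.094},
  {},
  {},
])

```text
$.plan[0]: bad value
```

```bash
cat > look.py <<'E'
from h import *
import sys
np.set_printoptions(precision=4,suppress=True)
T=tool();p=shot('wrist');X=cloud(p);save(p,sys.argv[1]);np.save('wX.npy',X);np.save('wT.npy',T)
print(T, 'cam',p['W'][:3,3], p['W'][:3,2])
for d in viewer.recognise(sys.argv[2],p)[:2]:
    print(d)
P=X.reshape(-1,3);P=P[np.isfinite(P[:,0])]
E
python3 look.py w1.png ring_bracket_grip; python3 - <<'E'
from h import *
np.set_printoptions(precision=4,suppress=True)
P=np.load('wX.npy').reshape(-1,3);P=P[np.isfinite(P[:,0])]
P=P[(np.hypot(P[:,0]-.484,P[:,1]-.219)<.12)]
rib=P[(P[:,2]>0.09)&(P[:,2]<.1)]; print('rib',len(rib),cv2.minAreaRect((rib[:,:2]*1000).astype(np.float32)),rib.mean(0))
pl=P[(P[:,2]>0.064)&(P[:,2]<.078)&(np.hypot(P[:,0]-.541,P[:,1]-.252)<.05)]; print('plate',len(pl),cv2.minAreaRect((pl[:,:2]*1000).astype(np.float32)))
rg=P[(P[:,2]>0.009)&(P[:,2]<.018)&(np.hypot(P[:,0]-.418,P[:,1]-.182)<.055)]
print('ring',len(rg),cv2.minEnclosingCircle((rg[:,:2]*1000).astype(np.float32)))
E
```

```text
[[-0.9273  0.3744 -0.0001  0.2059]
 [ 0.3744  0.9273 -0.0002  0.5099]
 [ 0.     -0.0002 -1.      0.2223]
 [ 0.      0.      0.      1.    ]] cam [0.1278 0.5406 0.3842] [ 0.2649 -0.1066 -0.9584]
{'rect': [208.8, 280.8, 306.9, 383.7], 'score': 0.77}
{'rect': [117.9, 343.8, 170.1, 382.4], 'score': 0.69}
rib 0 ((0.0, 0.0), (0.0, 0.0), 0.0) [nan nan nan]
plate 0 ((0.0, 0.0), (0.0, 0.0), 0.0)
ring 276 ((426.57568359375, 195.0906982421875), 40.18701171875)<stdin>:5: RuntimeWarning: Mean of empty slice.
  ret = um.true_divide(
```

>>> step_arm([
  {"dx":-0.366,"dy":-0.166,"dz":0,"rx":0,"ry":0,"rz":0,"claw":0},
  {"dx":-0.366,"dy":-0.166,"dz":0,"rx":0,"ry":0,"rz":0,"claw":0},
  {"dx":-0.366,"dy":-0.166,"dz":0,"rx":0,"ry":0,"rz":0,"claw":0},
  {"dx":-0.366,"dy":-0.166,"dz":0,"rx":0,"ry":0,"rz":0,"claw":0},
  {"dx":-0.366,"dy":-0.166,"dz":0,"rx":0,"ry":0,"rz":0,"claw":0},
  {"dx":-0.366,"dy":-0.166,"dz":0,"rx":0,"ry":0,"rz":0,"claw":0},
  {"dx":-0.366,"dy":-0.166,"dz":0,"rx":0,"ry":0,"rz":0,"claw":0},
  {"dx":-0.366,"dy":-0.166,"dz":0,"rx":0,"ry":0,"rz":0,"claw":0},
  {"dx":-0.366,"dy":-0.166,"dz":0,"rx":0,"ry":0,"rz":0,"claw":0},
  {"dx":-0.366,"dy":-0.166,"dz":0,"rx":0,"ry":0,"rz":0,"claw":0},
])

```text
time_s: 1.5
ee_pos: [0.4841, 0.2176, 0.2226]
eef_rot: [3.141, 0.0, 2.758]
force: [0.2, 0.3, 0.3]
grip_width: 0.0942
grip_force: 0.0
```

>>> step_arm([
  {"dx":0,"dy":0,"dz":0,"rx":0,"ry":0,"rz":-0.094,"claw":0},
  {"dx":0,"dy":0,"dz":0,"rx":0,"ry":0,"rz":-0.094,"claw":0},
  {"dx":0,"dy":0,"dz":0,"rx":0,"ry":0,"rz":-0.094,"claw":0},
  {"dx":0,"dy":0,"dz":0,"rx":0,"ry":0,"rz":-0.094,"claw":0},
  {"dx":0,"dy":0,"dz":0,"rx":0,"ry":0,"rz":-0.094,"claw":0},
  {"dx":0,"dy":0,"dz":0,"rx":0,"ry":0,"rz":-0.094,"claw":0},
  {"dx":0,"dy":0,"dz":0,"rx":0,"ry":0,"rz":0,"claw":0},
  {"dx":0,"dy":0,"dz":0,"rx":0,"ry":0,"rz":0,"claw":0},
])

```text
time_s: 2.3
ee_pos: [0.4832, 0.219, 0.2224]
eef_rot: [3.142, 0.0, -2.644]
force: [0.1, 0.5, 0.5]
grip_width: 0.0942
grip_force: 0.0
```

```bash
cat > meas.py <<'E'
from h import *
np.set_printoptions(precision=4,suppress=True)
P=np.load('wX.npy').reshape(-1,3);P=P[np.isfinite(P[:,0])]
P=P[(np.hypot(P[:,0]-.484,P[:,1]-.219)<.12)]
def r(n,a): 
    if len(a)>3: print(n,len(a),cv2.minAreaRect((a[:,:2]*1000).astype(np.float32)),a.mean(0))
r('rib',P[(P[:,2]>0.09)&(P[:,2]<.1)])
r('plate',P[(P[:,2]>0.064)&(P[:,2]<.078)&(np.hypot(P[:,0]-.541,P[:,1]-.252)<.05)])
rg=P[(P[:,2]>0.009)&(P[:,2]<.018)&(np.hypot(P[:,0]-.418,P[:,1]-.182)<.055)]
if len(rg): print('ring',len(rg),cv2.minEnclosingCircle((rg[:,:2]*1000).astype(np.float32)))
E
python3 look.py w2.png ring_bracket_grip; python3 meas.py
```

```text
[[-0.8787 -0.4773  0.      0.4832]
 [-0.4773  0.8787  0.      0.219 ]
 [-0.      0.     -1.      0.2224]
 [ 0.      0.      0.      1.    ]] cam [0.409  0.1784 0.3843] [ 0.2513  0.137  -0.9582]
{'rect': [215.8, 72.2, 289.9, 251.0], 'score': 0.86}
{'rect': [35.9, 237.8, 209.5, 309.8], 'score': 0.71}
rib 351 ((485.89544677734375, 219.26446533203125), (32.080814361572266, 11.596545219421387), 28.680278778076172) [0.4854 0.2191 0.0944]
plate 640 ((552.082275390625, 255.10655212402344), (23.53414535522461, 79.72400665283203), 28.464529037475586) [0.548  0.2523 0.0679]
ring 1333 ((419.1702880859375, 183.7126007080078), 45.315467834472656)
```

View pics/w2.png

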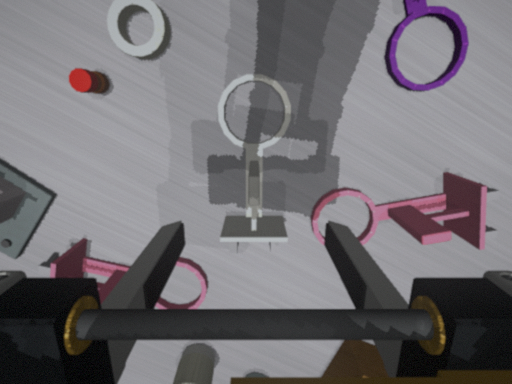

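The close view confirms the choice: white bracket with its ring at (254,110), rib at (254,180) and plate at (254,230). The tool is already lined up with the rib, so I'll descend and grip.

>>> step_arm([
  {"dx":-0.027,"dy":-0.008,"dz":0.35,"rx":0,"ry":0,"rz":0,"claw":0.3},
  {"dx":0,"dy":0,"dz":0.4,"rx":0,"ry":0,"rz":0,"claw":0.4},
  {"dx":0,"dy":0,"dz":0.4,"rx":0,"ry":0,"rz":0,"claw":0.4},
  {"dx":0,"dy":0,"dz":0.2,"rx":0,"ry":0,"rz":0,"claw":0.4},
  {"dx":0,"dy":0,"dz":0.11,"rx":0,"ry":0,"rz":0,"claw":0.5},
  {"dx":0,"dy":0,"dz":0,"rx":0,"ry":0,"rz":0,"claw":0.6},
  {"dx":0,"dy":0,"dz":0,"rx":0,"ry":0,"rz":0,"claw":0.7},
  {"dx":0,"dy":0,"dz":0,"rx":0,"ry":0,"rz":0,"claw":0.8},
  {"dx":0,"dy":0,"dz":0,"rx":0,"ry":0,"rz":0,"claw":1},
  {"dx":0,"dy":0,"dz":0,"rx":0,"ry":0,"rz":0,"claw":1},
], grip_force=45)

```text
time_s: 3.4
ee_pos: [0.4861, 0.2197, 0.0771]
eef_rot: [-3.141, 0.001, -2.64]
force: [-0.8, 0.5, 1.1]
grip_width: 0.0172
grip_force: 0.0
```

>>> step_arm([
  {"dx":0,"dy":0,"dz":0,"rx":0,"ry":0,"rz":0,"claw":1},
  {"dx":0,"dy":0,"dz":0,"rx":0,"ry":0,"rz":0,"claw":1},
  {"dx":0,"dy":0,"dz":0,"rx":0,"ry":0,"rz":0,"claw":1},
])

```text
time_s: 3.7
ee_pos: [0.4861, 0.2197, 0.0769]
eef_rot: [-3.142, 0.001, -2.639]
force: [-2.1, 0.4, 6.4]
grip_width: 0.0118
grip_force: 45.0
```

>>> step_arm([
  {"dx":0,"dy":0,"dz":-0.1,"rx":0,"ry":0,"rz":0,"claw":1},
  {"dx":0,"dy":0,"dz":-0.3,"rx":0,"ry":0,"rz":0,"claw":1},
  {"dx":0,"dy":0,"dz":-0.4,"rx":0,"ry":0,"rz":0,"claw":1},
  {"dx":0,"dy":0,"dz":-0.4,"rx":0,"ry":0,"rz":0,"claw":1},
  {"dx":0,"dy":0,"dz":-0.2,"rx":0,"ry":0,"rz":0,"claw":1},
  {"dx":0,"dy":0,"dz":0,"rx":0,"ry":0,"rz":0,"claw":1},
])

```text
time_s: 4.3
ee_pos: [0.4867, 0.2199, 0.2195]
eef_rot: [-3.141, 0.005, -2.639]
force: [1.6, -0.2, -2.3]
grip_width: 0.0118
grip_force: 45.0
```

```bash
python3 - <<'E'
from h import *
np.set_printoptions(precision=4,suppress=True)
X=np.load('topX.npy');Q=X[60:125,295:365].reshape(-1,3);Q=Q[np.isfinite(Q[:,0])]
t=Q[Q[:,2]>0.178]; print(cv2.minAreaRect((t[:,:2]*1000).astype(np.float32)),t.mean(0))
f=Q[(Q[:,2]>0.04)&(Q[:,2]<0.175)&(Q[:,0]<.68)]
A=np.c_[f[:,1]+.0836,np.ones(len(f))]
w=np.ones(len(f),bool)
for _ in range(8):
    c=np.linalg.lstsq(A[w],f[w,0],rcond=None)[0]; r=f[:,0]-A@c; w=abs(r)<.004
print('front x = a*(y+.0836)+b',c,w.sum(),np.rad2deg(np.arctan(c[0])),r[w].std())
E
```

```text
((647.415283203125, -83.55055236816406), (99.80223083496094, 9.251065254211426), 80.37178039550781) [ 0.6469 -0.0833  0.1849]
front x = a*(y+.0836)+b [0.1524 0.6451] 542 8.666791474383356 0.0010045174488514986
```

>>> step_arm([
  {"dx":0,"dy":0,"dz":0,"rx":0,"ry":0,"rz":0.04,"claw":1},
  {"dx":0,"dy":0,"dz":0,"rx":0,"ry":0,"rz":0.08,"claw":1},
  {"dx":0,"dy":0,"dz":0,"rx":0,"ry":0,"rz":0.08,"claw":1},
  {"dx":0,"dy":0,"dz":0,"rx":0,"ry":0,"rz":0.08,"claw":1},
  {"dx":0,"dy":0,"dz":0,"rx":0,"ry":0,"rz":0.08,"claw":1},
  {"dx":0,"dy":0,"dz":0,"rx":0,"ry":0,"rz":0.057,"claw":1},
  {"dx":0,"dy":0,"dz":0,"rx":0,"ry":0,"rz":0,"claw":1},
])

```text
time_s: 5.0
ee_pos: [0.4854, 0.2194, 0.2148]
eef_rot: [-3.14, -0.002, 2.987]
force: [-0.6, 0.3, -2.2]
grip_width: 0.0118
grip_force: 45.0
```

>>> step_arm([
  {"dx":-0.05,"dy":-0.17,"dz":0,"rx":0,"ry":0,"rz":0,"claw":1},
  {"dx":-0.109,"dy":-0.345,"dz":0,"rx":0,"ry":0,"rz":0,"claw":1},
  {"dx":-0.109,"dy":-0.345,"dz":0,"rx":0,"ry":0,"rz":0,"claw":1},
  {"dx":-0.109,"dy":-0.345,"dz":0,"rx":0,"ry":0,"rz":0,"claw":1},
  {"dx":-0.109,"dy":-0.345,"dz":0,"rx":0,"ry":0,"rz":0,"claw":1},
  {"dx":-0.109,"dy":-0.345,"dz":0,"rx":0,"ry":0,"rz":0,"claw":1},
  {"dx":-0.109,"dy":-0.345,"dz":0,"rx":0,"ry":0,"rz":0,"claw":1},
  {"dx":-0.109,"dy":-0.345,"dz":0,"rx":0,"ry":0,"rz":0,"claw":1},
  {"dx":-0.05,"dy":-0.17,"dz":0.1,"rx":0,"ry":0,"rz":0,"claw":1},
  {"dx":0,"dy":0,"dz":0,"rx":0,"ry":0,"rz":0,"claw":1},
])

```text
time_s: 6.0
ee_pos: [0.5285, -0.0676, 0.2043]
eef_rot: [-3.141, -0.003, 2.989]
force: [-0.1, 0.2, -2.2]
grip_width: 0.0117
grip_force: 45.0
```

```bash
python3 look.py w3.png upper_slots; python3 - <<'E'
from h import *
np.set_printoptions(precision=4,suppress=True)
X=np.load('wX.npy');T=np.load('wT.npy');Q=X.reshape(-1,3);Q=Q[np.isfinite(Q[:,0])]
B=(Q-T[:3,3])@T[:3,:3]; B[:,0]*=-1; B[:,2]*=-1   # forward, left(y), up rel. TCP
for lo,hi in [(-.04,-.02),(-.02,0),(0,.04)]:
    m=B[(B[:,2]>lo)&(B[:,2]<hi)&(B[:,0]>.03)&(B[:,0]<.2)&(abs(B[:,1])<.12)]
    if len(m)>5: print(lo,hi,len(m),cv2.minAreaRect((m[:,:2]*1000).astype(np.float32)),m.mean(0),m.min(0),m.max(0))
E
```

```text
[[-0.9883  0.1522 -0.0033  0.5285]
 [ 0.1522  0.9884  0.0004 -0.0676]
 [ 0.0034 -0.0001 -1.      0.2043]
 [ 0.      0.      0.      1.    ]] cam [ 0.4458 -0.0557  0.3665] [ 0.2793 -0.0425 -0.9593]
{'rect': [198.3, 243.7, 314.5, 377.5], 'score': 0.92}
-0.04 -0.02 1123 ((83.56858825683594, -0.9215755462646484), (75.5054931640625, 32.090518951416016), 0.40641990303993225) [ 0.0984 -0.0003 -0.029 ] [ 0.0458 -0.0167 -0.04  ] [ 0.1214  0.0154 -0.02  ]
-0.02 0 290 ((121.05013275146484, -0.6573619842529297), (6.195315361022949, 32.37889862060547), 0.8274268507957458) [ 0.1207 -0.0003 -0.0178] [ 0.1179 -0.0168 -0.02  ] [ 0.1242  0.0156 -0.016 ]
```

View pics/w3.png

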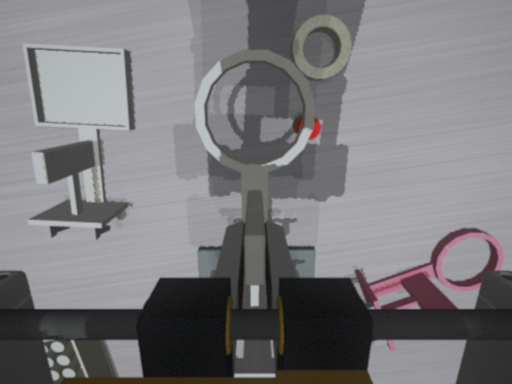

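The bracket hangs straight in the jaws, and the upright's top edge shows between the fingers. Everything agrees to about 2 mm, against a slot margin of ±8 mm. I'll go down to entry height, close some of the gap, and check with the scene camera.

>>> step_arm([
  {"dx":0,"dy":0.02,"dz":0.15,"rx":0,"ry":0,"rz":0,"claw":1},
  {"dx":-0.1,"dy":0,"dz":0.15,"rx":0,"ry":0,"rz":0,"claw":1},
  {"dx":-0.05,"dy":0,"dz":0,"rx":0,"ry":0,"rz":0,"claw":1},
  {"dx":0,"dy":0,"dz":0,"rx":0,"ry":0,"rz":0,"claw":1},
])

```text
time_s: 6.5
ee_pos: [0.5448, -0.0654, 0.1768]
eef_rot: [3.142, -0.0, 2.99]
force: [0.0, 0.9, -1.7]
grip_width: 0.0118
grip_force: 45.0
```

```bash
cat > chk.py <<'E'
from h import *
import sys
np.set_printoptions(precision=4,suppress=True)
T=tool(); print(T[:3,3],telemetry.get_obs()['eef_rot'],telemetry.get_obs()['force'])
p=shot('wrist');X=cloud(p).reshape(-1,3);X=X[np.isfinite(X[:,0])]
B=(X-T[:3,3])@T[:3,:3]; B[:,0]*=-1; B[:,2]*=-1
rg=B[(abs(B[:,2]+.063)<.012)&(np.hypot(B[:,0]+.076,B[:,1])<.055)]
A=np.c_[rg[:,:2],np.ones(len(rg))]; c=np.linalg.lstsq(A,rg[:,2],rcond=None)[0]
print('ring rel tcp',cv2.minEnclosingCircle((rg[:,:2]*1000).astype(np.float32)),'tilt deg',np.rad2deg(c[:2]),'z',rg[:,2].mean())
s=shot('scene');i=s['img'][190:345,210:370];cv2.imwrite('pics/'+sys.argv[1],cv2.resize(i,None,fx=3.5,fy=3.5,interpolation=cv2.INTER_CUBIC)[...,::-1])
np.save('sX.npy',cloud(s))
E
python3 chk.py s1.png
```

```text
[ 0.5448 -0.0654  0.1768] [ 3.1415 -0.0001  2.9904] [ 0.008   0.8848 -1.7349]
ring rel tcp ((-71.04052734375, -0.5717917680740356), 50.02370834350586) tilt deg [-1.5088  0.0428] z -0.06460240092788831
```

View pics/s1.png

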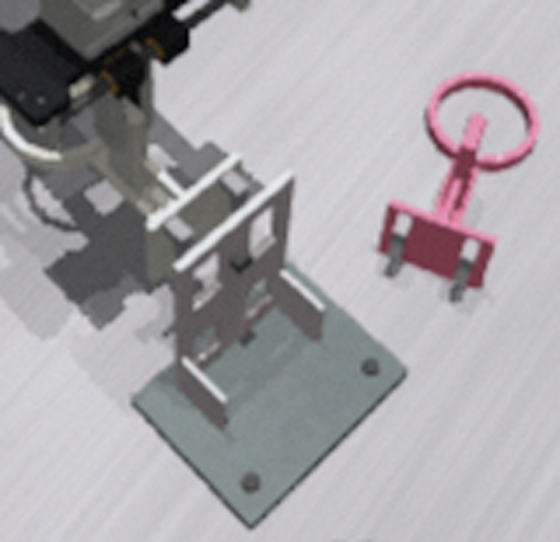

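The scene view from behind shows the bracket's plate edge at (150,225)–(240,160), parallel to the upright's top edge at (178,268)–(293,178). I'll measure both in this one camera.

```bash
python3 - <<'E'
from h import *
np.set_printoptions(precision=4,suppress=True)
X=np.load('sX.npy')[190:345,210:370].reshape(-1,3);X=X[np.isfinite(X[:,0])];T=tool()
B=(X-T[:3,3])@T[:3,:3]; B[:,0]*=-1; B[:,2]*=-1
def r(n,m): print(n,len(m),cv2.minAreaRect((m[:,:2]*1000).astype(np.float32)),m.min(0),m.max(0))
r('upr top',B[(B[:,2]>.006)&(B[:,2]<.016)&(B[:,0]>.085)&(B[:,0]<.13)&(abs(B[:,1])<.07)])
r('upr body',B[(B[:,2]>-.05)&(B[:,2]<.016)&(B[:,0]>.088)&(B[:,0]<.13)&(abs(B[:,1])<.07)])
r('brk top',B[(B[:,2]>-.013)&(B[:,2]<-.003)&(B[:,0]>.05)&(B[:,0]<.082)&(abs(B[:,1])<.07)])
E
```

```text
upr top 140 ((106.50053405761719, -3.1273956298828125), (100.62944030761719, 7.201589584350586), 89.63938903808594) [ 0.103  -0.0534  0.006 ] [0.1103 0.0472 0.0126]
upr body 432 ((110.1031494140625, -3.2849884033203125), (14.538308143615723, 101.07689666748047), 0.5489327311515808) [ 0.1025 -0.0539 -0.0498] [0.1174 0.0472 0.0126]
brk top 164 ((72.62569427490234, 0.6499748229980469), (18.72660255432129, 80.69403839111328), 0.2502630352973938) [ 0.0631 -0.0397 -0.0129] [ 0.0819  0.041  -0.0038]
```

>>> step_arm([
  {"dx":0,"dy":-0.03,"dz":0.03,"rx":0,"ry":0,"rz":0,"claw":1},
  {"dx":-0.06,"dy":0,"dz":0,"rx":0,"ry":0,"rz":0,"claw":1},
  {"dx":-0.06,"dy":0,"dz":0,"rx":0,"ry":0,"rz":0,"claw":1},
  {"dx":-0.06,"dy":0,"dz":0,"rx":0,"ry":0,"rz":0,"claw":1},
  {"dx":-0.06,"dy":0,"dz":0,"rx":0,"ry":0,"rz":0,"claw":1},
  {"dx":0,"dy":0,"dz":0,"rx":0,"ry":0,"rz":0,"claw":1},
])

```text
time_s: 7.2
ee_pos: [0.5683, -0.0729, 0.1733]
eef_rot: [3.142, -0.0, 2.989]
force: [-0.7, 0.1, -2.1]
grip_width: 0.0118
grip_force: 45.0
```

>>> step_arm([
  {"dx":-0.02,"dy":0,"dz":0,"rx":0,"ry":0,"rz":0,"claw":1},
  {"dx":-0.02,"dy":0,"dz":0,"rx":0,"ry":0,"rz":0,"claw":1},
  {"dx":0,"dy":0,"dz":0,"rx":0,"ry":0,"rz":0,"claw":1},
])

```text
time_s: 7.5
ee_pos: [0.5714, -0.0733, 0.1734]
eef_rot: [-3.142, -0.001, 2.989]
force: [-3.1, 0.6, -0.4]
grip_width: 0.012
grip_force: 45.0
```

>>> step_arm([
  {"dx":-0.02,"dy":0,"dz":0,"rx":0,"ry":0,"rz":0,"claw":1},
  {"dx":-0.02,"dy":0,"dz":0,"rx":0,"ry":0,"rz":0,"claw":1},
  {"dx":0,"dy":0,"dz":0,"rx":0,"ry":0,"rz":0,"claw":1},
])

```text
time_s: 7.8
ee_pos: [0.5755, -0.074, 0.1734]
eef_rot: [3.142, -0.0, 2.989]
force: [-4.9, 1.5, 0.1]
grip_width: 0.0114
grip_force: 45.0
```

>>> step_arm([
  {"dx":-0.015,"dy":0,"dz":0,"rx":0,"ry":0,"rz":0,"claw":1},
  {"dx":0,"dy":0,"dz":0,"rx":0,"ry":0,"rz":0,"claw":1},
  {"dx":0,"dy":0,"dz":0,"rx":0,"ry":0,"rz":0,"claw":1},
])

```text
time_s: 8.1
ee_pos: [0.577, -0.0742, 0.1734]
eef_rot: [3.142, -0.0, 2.989]
force: [-4.8, -0.1, -1.2]
grip_width: 0.012
grip_force: 45.0
```

>>> step_arm([
  {"dx":-0.015,"dy":0,"dz":0,"rx":0,"ry":0,"rz":0,"claw":1},
  {"dx":0,"dy":0,"dz":0,"rx":0,"ry":0,"rz":0,"claw":1},
  {"dx":0,"dy":0,"dz":0,"rx":0,"ry":0,"rz":0,"claw":1},
])

```text
time_s: 8.4
ee_pos: [0.5774, -0.0744, 0.1735]
eef_rot: [-3.141, -0.003, 2.989]
force: [-15.2, 1.4, 6.4]
grip_width: 0.0119
grip_force: 45.0
```

>>> step_arm([
  {"dx":-0.01,"dy":0,"dz":0,"rx":0,"ry":0,"rz":0,"claw":1},
  {"dx":0,"dy":0,"dz":0,"rx":0,"ry":0,"rz":0,"claw":1},
  {"dx":0,"dy":0,"dz":0,"rx":0,"ry":0,"rz":0,"claw":1},
])

```text
time_s: 8.7
ee_pos: [0.5775, -0.0744, 0.1736]
eef_rot: [-3.141, -0.005, 2.989]
force: [-25.3, 2.8, 10.2]
grip_width: 0.0116
grip_force: 45.0
```

The faces have met at TCP x = 0.5775. I'll ease the push off slightly and go down.

>>> step_arm([
  {"dx":0.017,"dy":0,"dz":0,"rx":0,"ry":0,"rz":0,"claw":1},
  {"dx":0,"dy":0,"dz":0.04,"rx":0,"ry":0,"rz":0,"claw":1},
  {"dx":0,"dy":0,"dz":0.04,"rx":0,"ry":0,"rz":0,"claw":1},
  {"dx":0,"dy":0,"dz":0.02,"rx":0,"ry":0,"rz":0,"claw":1},
  {"dx":0,"dy":0,"dz":0,"rx":0,"ry":0,"rz":0,"claw":1},
], grip_force=55)

```text
time_s: 9.2
ee_pos: [0.5774, -0.0742, 0.1633]
eef_rot: [3.142, -0.001, 2.989]
force: [-8.4, 1.0, 0.2]
grip_width: 0.0117
grip_force: 55.0
```

>>> step_arm([
  {"dx":0,"dy":0,"dz":0.04,"rx":0,"ry":0,"rz":0,"claw":1},
  {"dx":0,"dy":0,"dz":0.04,"rx":0,"ry":0,"rz":0,"claw":1},
  {"dx":0,"dy":0,"dz":0.04,"rx":0,"ry":0,"rz":0,"claw":1},
  {"dx":0,"dy":0,"dz":0,"rx":0,"ry":0,"rz":0,"claw":1},
])

```text
time_s: 9.6
ee_pos: [0.5773, -0.0742, 0.151]
eef_rot: [3.142, -0.001, 2.989]
force: [-6.2, 1.2, -2.1]
grip_width: 0.0121
grip_force: 55.0
```

>>> step_arm([
  {"dx":0,"dy":0,"dz":0.03,"rx":0,"ry":0,"rz":0,"claw":1},
  {"dx":0,"dy":0,"dz":0.02,"rx":0,"ry":0,"rz":0,"claw":1},
  {"dx":0,"dy":0,"dz":0,"rx":0,"ry":0,"rz":0,"claw":1},
])

```text
time_s: 9.9
ee_pos: [0.5774, -0.0742, 0.1463]
eef_rot: [3.142, -0.001, 2.989]
force: [-7.4, 1.1, 0.4]
grip_width: 0.0116
grip_force: 55.0
```

>>> step_arm([
  {"dx":0,"dy":0,"dz":0.02,"rx":0,"ry":0,"rz":0,"claw":1},
  {"dx":0,"dy":0,"dz":0.01,"rx":0,"ry":0,"rz":0,"claw":1},
  {"dx":0,"dy":0,"dz":0,"rx":0,"ry":0,"rz":0,"claw":1},
])

```text
time_s: 10.2
ee_pos: [0.5774, -0.0742, 0.1435]
eef_rot: [3.142, -0.001, 2.989]
force: [-9.6, 2.2, 2.5]
grip_width: 0.0115
grip_force: 55.0
```

>>> step_arm([
  {"dx":0,"dy":0,"dz":0.02,"rx":0,"ry":0,"rz":0,"claw":1},
  {"dx":0,"dy":0,"dz":0,"rx":0,"ry":0,"rz":0,"claw":1},
  {"dx":0,"dy":0,"dz":0,"rx":0,"ry":0,"rz":0,"claw":1},
])

```text
time_s: 10.5
ee_pos: [0.5774, -0.0742, 0.1415]
eef_rot: [3.142, -0.001, 2.989]
force: [-8.9, 2.1, 1.8]
grip_width: 0.0118
grip_force: 55.0
```

>>> step_arm([
  {"dx":0,"dy":0,"dz":0.015,"rx":0,"ry":0,"rz":0,"claw":1},
  {"dx":0,"dy":0,"dz":0,"rx":0,"ry":0,"rz":0,"claw":1},
  {"dx":0,"dy":0,"dz":0,"rx":0,"ry":0,"rz":0,"claw":1},
])

```text
time_s: 10.8
ee_pos: [0.5774, -0.0742, 0.1408]
eef_rot: [-3.142, -0.001, 2.989]
force: [-14.4, 2.6, 10.4]
grip_width: 0.0115
grip_force: 55.0
```

>>> step_arm([
  {"dx":0,"dy":0,"dz":0.01,"rx":0,"ry":0,"rz":0,"claw":1},
  {"dx":0,"dy":0,"dz":0,"rx":0,"ry":0,"rz":0,"claw":1},
  {"dx":0,"dy":0,"dz":0,"rx":0,"ry":0,"rz":0,"claw":1},
])

```text
time_s: 11.1
ee_pos: [0.5774, -0.0742, 0.1408]
eef_rot: [-3.141, -0.0, 2.989]
force: [-19.3, 2.7, 19.3]
grip_width: 0.0117
grip_force: 55.0
```

>>> step_arm([
  {"dx":0.01,"dy":0,"dz":0.01,"rx":0,"ry":0,"rz":0,"claw":1},
  {"dx":0,"dy":0,"dz":0.01,"rx":0,"ry":0,"rz":0,"claw":1},
  {"dx":0,"dy":0,"dz":0,"rx":0,"ry":0,"rz":0,"claw":1},
])

```text
time_s: 11.4
ee_pos: [0.5771, -0.0741, 0.1404]
eef_rot: [-3.141, 0.003, 2.989]
force: [-21.4, 3.9, 31.1]
grip_width: 0.0116
grip_force: 55.0
```

```bash
python3 chk.py s2.png; python3 - <<'E'
from h import *
np.set_printoptions(precision=4,suppress=True)
X=np.load('sX.npy')[190:345,210:370].reshape(-1,3);X=X[np.isfinite(X[:,0])];T=tool()
B=(X-T[:3,3])@T[:3,:3]; B[:,0]*=-1; B[:,2]*=-1
m=B[(B[:,0]>.06)&(B[:,0]<.1)&(abs(B[:,1])<.07)&(B[:,2]>-.05)]
print('upr top',np.percentile(m[:,2],99),m[:,2].max())
E
```

```text
[ 0.5771 -0.0741  0.1404] [-3.1414  0.0027  2.989 ] [-21.4027   3.9276  31.1093]
ring rel tcp ((-71.00634002685547, -0.8401147723197937), 49.99747848510742) tilt deg [-1.3431  0.0567] z -0.06470239003192572
upr top 0.04770750234562393 0.048505767716615085
```

View pics/s2.png

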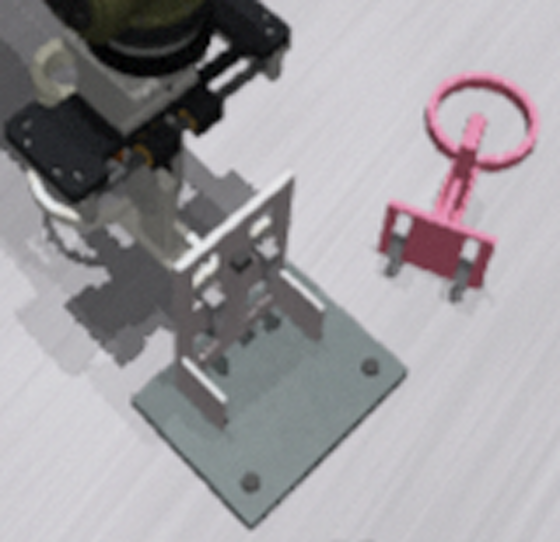

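The claws are through and down behind the plate, and the downward stop came at the expected height. I'll relax the press and tug gently upward to test the catch.

>>> step_arm([
  {"dx":0,"dy":0,"dz":-0.02,"rx":0,"ry":0,"rz":0,"claw":1},
  {"dx":0,"dy":0,"dz":-0.015,"rx":0,"ry":0,"rz":0,"claw":1},
  {"dx":0,"dy":0,"dz":0,"rx":0,"ry":0,"rz":0,"claw":1},
])

```text
time_s: 11.8
ee_pos: [0.5771, -0.0743, 0.1407]
eef_rot: [-3.141, 0.001, 2.989]
force: [-2.8, -0.2, 4.3]
grip_width: 0.0117
grip_force: 55.0
```

>>> step_arm([
  {"dx":0,"dy":0,"dz":-0.01,"rx":0,"ry":0,"rz":0,"claw":1},
  {"dx":0,"dy":0,"dz":-0.01,"rx":0,"ry":0,"rz":0,"claw":1},
  {"dx":0,"dy":0,"dz":0,"rx":0,"ry":0,"rz":0,"claw":1},
])

```text
time_s: 12.1
ee_pos: [0.5769, -0.0742, 0.1424]
eef_rot: [-3.142, 0.0, 2.989]
force: [-1.0, 0.2, -2.4]
grip_width: 0.0118
grip_force: 55.0
```

>>> step_arm([
  {"dx":0,"dy":0,"dz":-0.01,"rx":0,"ry":0,"rz":0,"claw":1},
  {"dx":0,"dy":0,"dz":-0.005,"rx":0,"ry":0,"rz":0,"claw":1},
  {"dx":0,"dy":0,"dz":0,"rx":0,"ry":0,"rz":0,"claw":1},
])

```text
time_s: 12.4
ee_pos: [0.5769, -0.0742, 0.144]
eef_rot: [3.142, 0.0, 2.989]
force: [-0.3, -0.9, -1.8]
grip_width: 0.0115
grip_force: 55.0
```

>>> step_arm([
  {"dx":0,"dy":0,"dz":-0.01,"rx":0,"ry":0,"rz":0,"claw":1},
  {"dx":0,"dy":0,"dz":-0.005,"rx":0,"ry":0,"rz":0,"claw":1},
  {"dx":0,"dy":0,"dz":0,"rx":0,"ry":0,"rz":0,"claw":1},
])

```text
time_s: 12.7
ee_pos: [0.5768, -0.0742, 0.1451]
eef_rot: [3.142, -0.0, 2.989]
force: [1.9, -0.2, -6.2]
grip_width: 0.0117
grip_force: 55.0
```

>>> step_arm([
  {"dx":0,"dy":0,"dz":-0.008,"rx":0,"ry":0,"rz":0,"claw":1},
  {"dx":0,"dy":0,"dz":0,"rx":0,"ry":0,"rz":0,"claw":1},
  {"dx":0,"dy":0,"dz":0,"rx":0,"ry":0,"rz":0,"claw":1},
])

```text
time_s: 13.0
ee_pos: [0.5767, -0.0742, 0.1454]
eef_rot: [3.141, -0.001, 2.989]
force: [5.4, -1.6, -11.7]
grip_width: 0.0118
grip_force: 55.0
```

The upward tug stops firmly after about 4.5 mm of play, so the catch has locked. I'll press fully home again, relax and release.

>>> step_arm([
  {"dx":0,"dy":0,"dz":0.03,"rx":0,"ry":0,"rz":0,"claw":1},
  {"dx":0,"dy":0,"dz":0.03,"rx":0,"ry":0,"rz":0,"claw":1},
  {"dx":-0.007,"dy":0,"dz":0.01,"rx":0,"ry":0,"rz":0,"claw":1},
  {"dx":0,"dy":0,"dz":0,"rx":0,"ry":0,"rz":0,"claw":1},
])

```text
time_s: 13.4
ee_pos: [0.5771, -0.0743, 0.1405]
eef_rot: [-3.141, -0.001, 2.989]
force: [-12.6, 0.9, 10.3]
grip_width: 0.0118
grip_force: 55.0
```

>>> step_arm([
  {"dx":0.005,"dy":0,"dz":-0.008,"rx":0,"ry":0,"rz":0,"claw":1},
  {"dx":0,"dy":0,"dz":0,"rx":0,"ry":0,"rz":0,"claw":0.85},
  {"dx":0,"dy":0,"dz":0,"rx":0,"ry":0,"rz":0,"claw":0.7},
  {"dx":0,"dy":0,"dz":0,"rx":0,"ry":0,"rz":0,"claw":0.6},
  {"dx":0,"dy":0,"dz":0,"rx":0,"ry":0,"rz":0,"claw":0.5},
  {"dx":0,"dy":0,"dz":0,"rx":0,"ry":0,"rz":0,"claw":0.5},
  {"dx":0,"dy":0,"dz":0,"rx":0,"ry":0,"rz":0,"claw":0.5},
])

```text
time_s: 14.1
ee_pos: [0.5771, -0.0742, 0.14]
eef_rot: [-3.142, 0.0, 2.989]
force: [-0.4, 0.4, -0.7]
grip_width: 0.0461
grip_force: 0.0
```

>>> step_arm([
  {"dx":0,"dy":0,"dz":-0.1,"rx":0,"ry":0,"rz":0,"claw":0.5},
  {"dx":0,"dy":0,"dz":-0.3,"rx":0,"ry":0,"rz":0,"claw":0.5},
  {"dx":0,"dy":0,"dz":-0.4,"rx":0,"ry":0,"rz":0,"claw":0.5},
  {"dx":0.2,"dy":0,"dz":-0.4,"rx":0,"ry":0,"rz":0,"claw":0.5},
  {"dx":0.4,"dy":0,"dz":0,"rx":0,"ry":0,"rz":0,"claw":0.5},
  {"dx":0.4,"dy":0,"dz":0,"rx":0,"ry":0,"rz":0,"claw":0.5},
  {"dx":0.4,"dy":0,"dz":0,"rx":0,"ry":0,"rz":0,"claw":0.5},
  {"dx":0,"dy":0,"dz":0,"rx":0,"ry":0,"rz":0,"claw":0.5},
  {"dx":0,"dy":0,"dz":0,"rx":0,"ry":0,"rz":0,"claw":0.5},
])

```text
time_s: 15.0
ee_pos: [0.4388, -0.0529, 0.2613]
eef_rot: [-3.141, 0.002, 2.989]
force: [0.9, 0.7, 0.9]
grip_width: 0.047
grip_force: 0.0
```

```bash
python3 - <<'E'
from h import *
np.set_printoptions(precision=4,suppress=True)
print(telemetry.get_obs()['force'],telemetry.get_obs()['ee_pos'])
s=shot('scene');w=shot('wrist')
n=np.array([.9884,-.152]);S=np.array([.6471,-.0848])
for nm,p in [('scene',s),('wrist',w)]:
    X=cloud(p).reshape(-1,3);X=X[np.isfinite(X[:,0])]
    d=X[:,:2]-S; f=d@n; y=d@np.array([.152,.9884])
    def q(k,m): print(nm,k,m.sum(),'f',f[m].mean() if m.any() else 0,'y',y[m].mean() if m.any() else 0,'z',np.percentile(X[m,2],[5,50,95]) if m.any() else 0)
    q('rib',(abs(f+.07)<.014)&(abs(y)<.005)&(X[:,2]>.12)&(X[:,2]<.2))
    q('ringL',(np.hypot(f+.146,y)<.047)&(abs(X[:,2]-.075)<.02))
    q('plate top',(abs(f+.004)<.004)&(abs(y)<.036)&(X[:,2]>.115)&(X[:,2]<.16))
i=np.hstack([cv2.resize(s['img'][190:345,210:370],(400,388)),cv2.resize(w['img'],(400,388))])
cv2.imwrite('pics/fin.png',i[...,::-1])
E
```

```text
[0.9192 0.7032 0.9274] [ 0.4388 -0.0529  0.2613]
scene rib 58 f -0.06673114430870256 y -0.0004923566090719928 z [0.1255 0.1534 0.1568]
scene ringL 351 f -0.14868696466048503 y -0.006622133686042135 z [0.0575 0.068  0.0725]
scene plate top 64 f -0.004392153879742104 y -0.004111668757190098 z [0.1189 0.1301 0.1351]
wrist rib 32 f -0.08173789182709108 y -0.00033488572392029577 z [0.1535 0.1543 0.1551]
wrist ringL 1429 f -0.14587321054137253 y -0.0010398687446221352 z [0.0587 0.0687 0.0723]
wrist plate top 491 f -0.0034258578761074566 y 0.0004353138762815309 z [0.1323 0.1412 0.1576]
```

View pics/fin.png

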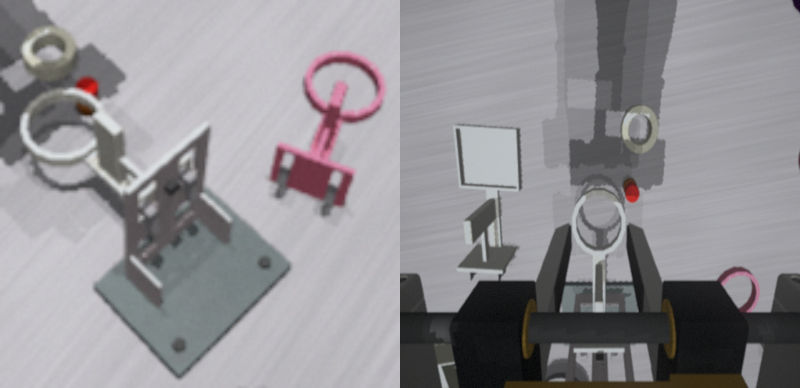

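```bash
python3 - <<'E'
from h import *
np.set_printoptions(precision=4,suppress=True)
n=np.array([.9884,-.152]);S=np.array([.6471,-.0848])
for nm in ['wrist','scene','top']:
    p=shot(nm)
    X=cloud(p).reshape(-1,3);X=X[np.isfinite(X[:,0])]
    d=X[:,:2]-S; f=d@n; y=d@np.array([.152,.9884]); r=np.hypot(f+.146,y)
    m=(r<.049)&(r>.034)&(X[:,2]>.06)&(X[:,2]<.09)
    A=np.c_[f[m]+.146,y[m],np.ones(m.sum())];k=np.ones(m.sum(),bool)
    for _ in range(6):
        if k.sum()<20: break
        c=np.linalg.lstsq(A[k],X[m,2][k],rcond=None)[0]; e=X[m,2]-A@c; k=(e>-.002)&(e<.004)
    if k.sum()>=20: print(nm,'ring top z',c[2],'tilt deg (f,y)',np.rad2deg(c[:2]),k.sum())
    m=(abs(y)<.006)&(abs(f+.07)<.014)&(X[:,2]>.14); 
    if m.sum()>8: print('  rib top',np.median(X[m,2]),m.sum(),'slope',np.rad2deg(np.polyfit(f[m],X[m,2],1)[0]))
    m=(abs(y)<.04)&(f>-.02)&(f<.004)&(X[:,2]>.125)&(X[:,2]<.14); 
    if m.sum()>3: print('  plate top',X[m].mean(0),'f range',f[m].min(),f[m].max())
    m=(abs(y)<.05)&(abs(f)<.02)&(X[:,2]>.18); 
    if m.sum()>3: print('  upright top z',np.median(X[m,2]),'f',f[m].min(),f[m].max())
    m=(abs(y)<.06)&(f>.03)&(f<.06)&(X[:,2]<.03)
    if m.sum()>3: print('  base z',np.median(X[m,2]))
E
```

```text
wrist ring top z 0.06973399415700357 tilt deg (f,y) [ 3.0686 -0.0165] 1088
  rib top 0.15415793901832134 34 slope 2.513691639933849
  plate top [ 0.6406 -0.0843  0.1314] f range -0.011150096039236519 0.003959520855386704
  base z 0.011686500562251345
scene ring top z 0.07027910090051848 tilt deg (f,y) [3.0651 0.1516] 191
  rib top 0.15474482035283332 50 slope -13.049063267150725
  plate top [ 0.644  -0.0821  0.1314] f range -0.010746200525892426 0.0038559731878996225
  upright top z 0.18630524472853593 f -0.001994607779267463 0.005825234365881243
  base z 0.012049413489538974
  plate top [ 0.6399 -0.0842  0.1318] f range -0.013849843646258912 0.0037117619691258916
  upright top z 0.18561514598684864 f -0.0037267085171114158 0.005008029711119481
  base z 0.011709520857728029
```

Hands off, the bracket sits at home height but sags about 3° within the claw play. I'll look straight down at the catch before handing in.

>>> step_arm([
  {"dx":-0.2,"dy":0,"dz":-0.2,"rx":0,"ry":0,"rz":0,"claw":0},
  {"dx":-0.4,"dy":0,"dz":0,"rx":0,"ry":0,"rz":0,"claw":0},
  {"dx":-0.4,"dy":0,"dz":0,"rx":0,"ry":0,"rz":0,"claw":0},
  {"dx":-0.4,"dy":0,"dz":0,"rx":0,"ry":0,"rz":0,"claw":0},
  {"dx":-0.4,"dy":0,"dz":0,"rx":0,"ry":0,"rz":0,"claw":0},
  {"dx":-0.2,"dy":0,"dz":0,"rx":0,"ry":0,"rz":0,"claw":0},
  {"dx":0,"dy":0,"dz":0,"rx":0,"ry":0,"rz":0,"claw":0},
  {"dx":0,"dy":0,"dz":0,"rx":0,"ry":0,"rz":0,"claw":0},
])

```text
time_s: 16.05
ee_pos: [0.6364, -0.0833, 0.279]
eef_rot: [3.142, -0.002, 2.989]
force: [-0.2, -0.3, 0.5]
grip_width: 0.0939
grip_force: 0.0
```

```bash
python3 - <<'E'
from h import *
np.set_printoptions(precision=4,suppress=True)
p=shot('wrist'); W=np.linalg.inv(p['W'])
c=W@np.array([.6471,-.0848,.14,1]); u=p['fx']*c[0]/c[2]+p['cx'];v=p['fy']*c[1]/c[2]+p['cy'];print(u,v)
a,b=int(max(v-70,0)),int(min(v+70,384)); l=int(u-90)
i=cv2.resize(p['img'][a:b,l:l+180],None,fx=4.2,fy=4.2,interpolation=cv2.INTER_CUBIC)
i=np.clip(i.astype(float)*1.5,0,255).astype(np.uint8); cv2.imwrite('pics/c.png',i[...,::-1])
X=cloud(p);n=np.array([.9884,-.152]);d=X[...,:2]-np.array([.6471,-.0848]);f=d@n;y=d@np.array([.152,.9884])
for yy in (-.03,0,.03):
    m=(abs(y-yy)<.0025)&(f>-.03)&(f<.012); o=np.argsort(f[m]); print(yy,np.c_[f[m][o],X[...,2][m][o]][::3].T*1000)
E
```

```text
255.04839789826678 195.19080343123804
-0.03 [[-29.279  -27.7071 -26.1314 -24.8588 -23.1315 -21.5572 -20.1958 -18.3999
  -16.9771 -15.5011 -15.3124 -14.4514 -14.1832 -13.0093 -11.4762 -10.1425
  -10.0679  -9.6595  -9.6034  -9.3287  -9.2017  -9.0789  -8.9512  -8.7579
   -8.5762  -8.5406  -8.4658  -8.4017  -8.0137  -7.8199  -7.6337  -7.4482
   -7.3907  -7.2696  -7.0713  -6.9757  -6.74    -6.5567  -6.3928  -5.5193
   -5.3445  -4.8382  -3.8735  -2.7494  -2.4775  -1.9458  -1.0728  -0.9124
   -0.6521  -0.5573  -0.5077  -0.4783  -0.4233  -0.3738  -0.3596  -0.3024
   -0.2373  -0.1691  -0.132   -0.0829  -0.0373   0.0118   0.0976   0.1808
    0.5407   0.7225   1.1342   1.6338   1.7723   1.957    2.4839   2.6374
    3.2168   3.5552   4.2381   4.4359   4.8211   4.9296   5.4007   5.7559
    6.3198   7.3652   8.7964   9.9793  11.1789]
 [  0.8218   0.4249   0.0286   1.5961   0.3058  -0.012    0.9996  -0.5466
    0.1019   8.8266  -0.6043  11.327    9.8729  11.6619  11.5486 131.1392
   12.0776 133.5012 129.1591 123.8898 123.413  114.0584 113.5818  13.066
   12.1704 133.5553 107.0742  11.3189 100.5205 
[... 3676 characters left out ...]
0.7427  -1.1562  -0.6681  -0.5147   9.3195
   -0.3287  -0.8446   9.7945  11.2522  11.1189 131.0341  11.6621 134.2371
  125.3327 133.2888 132.9255 115.2666 114.2069 108.8768  12.8769 107.7756
   11.7483 101.7114 132.497   95.6589 131.1148 134.2757  88.0484  82.0864
   81.3902  11.887   74.8946  67.568  133.1285  11.3476 133.5612  13.3092
  130.0257  12.9302 129.6847  11.6874 179.5259 173.7114 176.4831 179.2663
  181.9163 184.6015 181.7373 175.9028  16.5135 129.037   29.2452 183.486
  172.0819  28.3729  34.1535 119.3905 187.4953 129.3696 119.9776 187.4487
  186.3236 185.7101 119.3403 186.6157 129.6318 187.419  119.4612 130.0715
  187.9334 186.4724 119.5976 129.1275 130.8521 129.3939 130.5246]]
```

View pics/c.png

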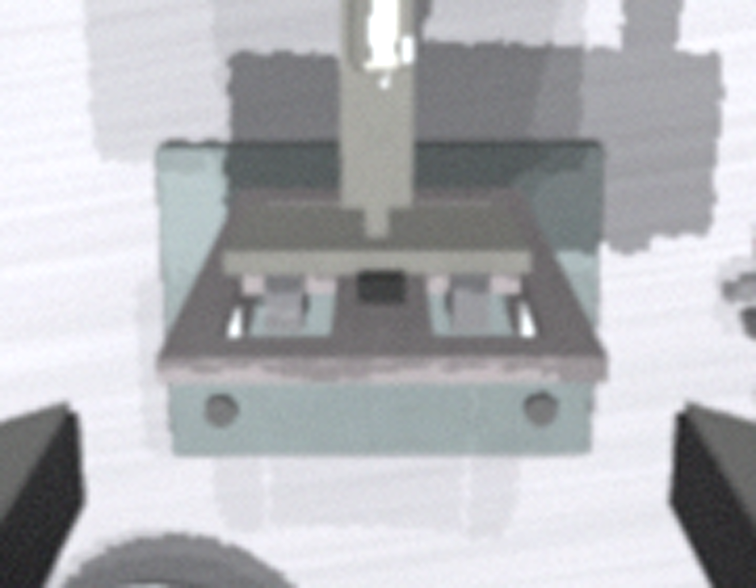

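The close view shows the catch (380,288) fully out over the back plate's top edge. Both claws are through the upper slots, with the shanks on the lower edges (shank tops at z≈130 mm) and nothing touching. Handing in.

```bash
python3 -c "
from station import hand_in
print(hand_in())"
```

```text
the job is handed in; nothing more can be done
None
```

The ring bracket hangs fully home in the upper slots, locked under the spring catch and released, though it rests tilted about 3° (ring end down) in the claw play; the tray bracket was not touched, and the job is handed in.

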